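Refit the scraper spring of a dough sheeter

ROBOT

A 6-joint arm with a two-finger parallel gripper is mounted at the origin on the work surface. World frame = base frame: x ahead of the robot, y to its left, z up, the work surface at z = 0. Lengths are in m, angles in rad, forces in N, time in s.
With the tool pointing down it reaches from about 0.375 to 0.975 m from the base axis. Payload 3.8 kg.
Tool frame: the origin (TCP) lies midway between the tips of the shut fingers; the grasp point (between the pads) lies 19 mm behind it; z points along the fingers, y is the line along which they close (so a half turn about z gives the same grasp; the last joint's range is limited). The gripper opens to 85 mm and grips with 20 to 120 N. Pads are 22 mm wide; open, the fingers measure 114 mm over their backs; the gripper's body (76 mm by 85 mm) begins 54 mm behind the grasp point. The pads swing forward as they close: fully open they stand 13 mm farther back than shut.
Start: joints at [1.17, 0.264, 1.604, -0, 1.274, -0.037], TCP at [0.24, 0.631, 0.231] pointing down, gripper open.
Joint ranges: [-2.63, 2.63], [-0.94, 2.18], [0.31, 2.57], [-1.31, 4.45], [0, 2.66], [-2.55, 2.55]. Speed limits (rad/s): [2.57, 2.57, 3.14, 3.14, 3.14, 3.14].

INTERFACE

Orientations are given as a unit quaternion [w, x, y, z].
In Python, from workcell import * gives the robot as it stands.
- The arm moves only by the tool play_rows, never from a script. Its argument "series" is a list of rows, each an object with "travel": the shift along the tool's x, y, z in cm, a list of three; "dr": the turn, a rotation vector about the tool's x, y, z in degrees, a list of three. A call has 1 to 5 rows; each row shifts and turns the commanded pose from where the row before left it, along the tool's axes as they then stand; what a row does not reach is not made up. A row lasts 1/10 s, in which the tool goes at most 50 mm and 8.59 degrees, less where a joint would pass 70% of its speed; a pose out of reach is approached as far as the arm can. A call is refused whole if a number of a shift passes 5 or a number of a turn 8.59, either way. A call with a gripper value outside its range is refused whole. "grip" is the closure, from 0 (fully open) to 1 (shut), set as the call begins (left out, the last holds). The fingers move at their own pace and stop on an object; "grip_force" is the grip in N (left out, the last holds). Time passes only in rows, so rows that do not move let the fingers close. It gives the time, the measured TCP pose, the force, the opening and the grip force at its end, in the units of the state.
- sense(): the state, without advancing time (a new reading comes with each control period).
- camera(name): name is "scene" or "top"; returns a dict with "pixels" (480x640x3 uint8, red, green, blue), "camera_matrix" (3x3 intrinsics, pixels), "dist_coeffs" ([k1, k2, p1, p2, k3] as OpenCV has them; the pictures are not rectified), "rvec" (rotation vector, rad) and "tvec" (3), from world to camera coordinates, as OpenCV has them. Camera axes: x right, y down, z forward; pixel columns grow to the right and rows downward; lengths in m; the calibration is good to about 2 mm. A picture is of the moment at which its call begins. There is no depth.
- sign_off(): hands the job in; it is judged then, once.
Trained networks look in the newest picture that a camera, given by its name, has taken for a name from the list of things; names that differ only in an ending like _2 or _b are one class to them, and where a whole thing is asked for, a point or a joint stands for the part that bears it (a point fixed in the world has none). Each returns a list of dicts, best first, with "score" (0 to 1); they miss things now and then, are a little off and sometimes report something else, mostly with a low value. They report only what shows in the picture. A call takes as long as a camera call. They do not tell look-alikes from the thing itself.
- find_in(thing, camera): "extent" ([left, top, width, height] in pixels, round what is visible of it).
- silhouettes(thing, camera): "mask" (480x640 bool, what is visible of it) and "extent" ([left, top, width, height] in pixels, round what is visible of it).
- landmark_of(thing, camera): "uv" ([column, row] in pixels: a listed point, or the origin of a listed thing).
The state is a dict: "clock": time; "qpos": joint angles; "qvel": joint speeds; "joint_torque": joint torques, N m; "tool_pos": TCP position; "eef_rot": TCP orientation; "ft_force": force on the tool from outside, world axes, zero at the start; "wrist_torque": the same for the moment, N m; "grip_width": finger opening in m; "grip_force": force on a finger pad.
Only numpy, scipy, OpenCV 4.12 (cv2) and the standard library are available. Lean on these libraries where they do the work, as an engineer would, in place of code of your own. Each camera call takes 0.05 s, during which the arm holds its last target. There are 200 camera calls.

TASK

Refit the tension spring on the dough sheeter's scraper unit: take it from the wooden cradle, drop its hook fully home into the hole of the sliding scraper plate, then stretch it and put its eye over the far post, down under the post's head, so that it pulls the scraper blade home against the roller. The plate has slid back by an unknown amount, so find the hole gently by feel: do not press hard on the unit, do not overstretch the spring, and leave the things around alone.

Things in the scene. Friction and masses are not known exactly. Their poses are not given: they have to be found in the camera images.
- hook_block (a point): Centre of the square steel block at the spring's hook end (16 x 26 x 16 mm, 26 along the spring), 34 mm from the hook leg; grip it across the spring from above. Axes of all spring points: y along the spring to the eye, z up. Between the two blocks lies the coil, 70 mm long, 16 mm thick. Unstretched the spring is close-wound and rigid; 150 g
- hook_bend (a point): Point on the spring's axis right above the hook leg. From here a 6 mm rod runs 24 mm along the axis to the hook block, and the leg goes down. In the cradle the spring lies level, its axis 50 mm above the table, the leg pointing down
- hook_tip (a point): Lowest point of the hook leg (6 mm round rod, flat end), 24 mm below the spring's axis. With the hook home, tip the eye end up rather than lifting the spring level: 18 mm of lift takes the hook out, and under pull it jams in the hole wherever it stands
- eye_block (a point): Centre of the square steel block at the eye end (16 x 26 x 16 mm), 130 mm from the hook leg unstretched. Grip it across the spring from above to stretch the spring: the pull is about 3.5 N plus 0.22 N per mm of stretch; more than 45 mm of stretch ruins it
- eye (a point): Centre of the spring's eye, a flat level ring (inner diameter 19 mm, wire 5 mm), 31 mm beyond the centre of the eye block, 161 mm from the hook leg unstretched
- hole_home (a point): Where the hole of the sliding plate WILL be with the blade home: a fixed point 60 mm above the table, at the plate's top face. Axes: y along the unit to the post, z up. The hole (10 mm in x, 8 mm in y, right through the 6 mm plate, free below) now stands 5 to 22 mm back from here along -y, unmeasured. With the hook home its rod lies on the plate: spring axis 3 mm above it, tip 21 mm below
- saddle (a point): Middle of the floor of the unit's white saddle, 55 mm above the table, 80 mm from hole_home towards the post; 10 mm long, 25 mm between its low lips (7 mm). It carries the coil level when the spring is let go with the hook in the hole
- post_neck (a point): Middle of the post's neck (8 mm diameter), 64 mm above the table, 189 mm from hole_home along +y; same axes. Below it a shoulder, 24 mm diameter, top at 60 mm; above it a head, 12 mm diameter, from 67.5 mm, coned to its top at 73 mm. The eye passes the head if centred within about 3 mm (some 26 mm of stretch); eased back, its far side bears on the neck, eye centre about 5.5 mm off the axis
- cradle: Wooden cradle, 70 x 170 x 48 mm, fixed; two saddles (10 mm long, 22 mm each side of its middle) hold the coil of the spring. Origin under its centre, y along the spring
- unit: Steel scraper unit bolted down, base 100 x 300 x 10 mm, with a sliding plate on two legs (50 mm wide, reaching 16 mm from its hole towards the post and 44 mm the other way; about 5 N to slide it; the stretched spring draws it home to its stop), a white roller (top 36 mm above the table), the saddle and the post. Origin under its centre, y towards the post
- tongs: Bystander: steel tongs 240 mm long lying flat, leave alone
- shaker: Bystander: aluminium flour shaker, 64 mm in diameter, 110 mm tall, leave alone
- bench_knife: Bystander: dough knife, steel blade with black handle, 125 x 140 mm, lying flat, leave alone
There are look-alikes about, which are no part of the job. Of the things like the part that bears hook_block, leave any that is blue, orange or red; of the rest the larger one is meant.

How it is judged:
On the way, in this order (a step that is already met when the one before it is completed fails the run):
1. the hook is fully down in the hole of the sliding plate, the spring not yet on the post (z of hook_tip in the frame of hole_home between -0.026 and -0.017 m and x of hook_tip in the frame of hole_home between -0.006 and 0.006 m and y of hook_tip in the frame of hole_home between -0.027 and 0.007 m and distance between eye and post_neck above 0.012 m), for 0.2 s.
2. the hook still through the plate, the spring is stretched and its eye is round the neck of the post, under the head, the plate drawn home (z of hook_tip in the frame of hole_home between -0.026 and -0.011 m and x of hook_tip in the frame of hole_home between -0.006 and 0.006 m and y of hook_tip in the frame of hole_home between -0.003 and 0.007 m and horizontal distance between eye and post_neck below 0.008 m and z of eye in the frame of post_neck between -0.006 and 0.004 m), for 0.2 s.
At the end, for the whole second after the job is handed in: Hook still through the plate, tip 11 to 26 mm below the plate face, within 6 mm sideways of hole_home and 3 mm short to 7 mm past it (plate drawn home); eye centre within 8 mm of the post axis, 6 mm below to 4 mm above mid-neck, under the head; stretched over 14 mm; robot clear (all of step 2 and distance between hook_bend and eye above 0.175 m and contact force between unit and the fingers below 0.1 N); the robot touches nothing.
It fails at once if the unit (plate, post or base) is pressed with more than 40 N in all (contact force between unit and anything else above 40 N).
It fails at once if the spring is stretched by more than 45 mm (distance between hook_bend and eye above 0.206 m).
It fails at once if the tongs is moved by more than 25 mm (distance of tongs from where it was at the start of the episode above 0.025 m).
It fails at once if the shaker is moved by more than 25 mm (distance of shaker from where it was at the start of the episode above 0.025 m).
It fails at once if the bench knife is moved by more than 25 mm (distance of bench_knife from where it was at the start of the episode above 0.025 m).
It also fails if it takes over 72 s, if anything falls off the work surface, if the arm or the gripper's body presses on something with over 40 N, if the wrist force passes 120 N, or if a joint passes its speed limit or range.

## Working session

There is one attempt and no reset: what is moved stays moved. The work goes in short steps, Python scripts to look and compute and a tool call to move; the robot and the scene stay as the last step left them, time stands still between calls to the robot, and variables do not carry over. Pictures are saved under pics/ and viewed, at most 10 in all, crops included, and the job is handed in when it is done.

Besides the shell and the picture viewer there is one more tool, called after "Call:" in YAML: its name, and indented under it one key for each argument. play_rows: Moves the arm, as the interface text tells. Its arguments: {"type":"object","properties":{"series":{"type":"array"},"grip":{"type":"number"},"grip_force":{"type":"number"}},"required":["series"]}

```bash
mkdir -p pics; ls; python3 - <<'E'
from workcell import *
import cv2
for c in ["scene","top"]:
    r=camera(c); cv2.imwrite(f"pics/{c}0.png",r["pixels"][:,:,::-1])
    print(c,r["camera_matrix"].tolist(),r["dist_coeffs"],r["rvec"],r["tvec"])
    for t in ["hook_block","hook_bend","hook_tip","eye_block","eye","hole_home","saddle","post_neck","cradle","unit","tongs","shaker","bench_knife"]:
        print(t,[(round(d["score"],2),[round(float(v)) for v in d["uv"]]) for d in landmark_of(t,c)])
s=sense();print(s)
E
```

```text
pics
scene [[568.5136423200356, 0.0, 320.60598778581067], [0.0, 568.5136423200356, 241.85064812935155], [0.0, 0.0, 1.0]] [-0.01295309  0.          0.          0.          0.        ] [ 0.84516426  2.47108379 -1.21914394] [ 0.41854957 -0.11718175  1.79784206]
hook_block [(0.91, [446, 297]), (0.79, [363, 214]), (0.71, [272, 186]), (0.49, [387, 255])]
hook_bend [(0.74, [436, 306]), (0.69, [372, 211]), (0.64, [354, 274]), (0.62, [382, 395]), (0.39, [392, 254]), (0.32, [386, 312])]
hook_tip [(0.82, [354, 280]), (0.79, [362, 208]), (0.72, [443, 310]), (0.6, [385, 252]), (0.52, [387, 389]), (0.31, [282, 226])]
eye_block [(0.67, [384, 307]), (0.64, [360, 361]), (0.53, [385, 270]), (0.53, [473, 276]), (0.4, [346, 227])]
eye [(0.5, [336, 232]), (0.49, [474, 272]), (0.45, [359, 352]), (0.41, [383, 274])]
hole_home [(0.79, [272, 208])]
saddle [(0.65, [283, 227])]
post_neck [(0.59, [295, 246])]
cradle [(0.64, [369, 310])]
unit [(0.75, [281, 244])]
tongs [(0.63, [195, 252]), (0.43, [257, 342])]
shaker [(0.83, [268, 185])]
bench_knife [(0.98, [258, 340]), (0.71, [269, 185]), (0.35, [384, 310])]
top
[... 1086 characters left out ...]

{'clock': 1.4, 'qpos': array([ 1.17006250e+00,  2.63898804e-01,  1.60400128e+00, -2.42044581e-05,
        1.27371705e+00, -3.68960077e-02]), 'qvel': array([ 0.000249  , -0.00133682, -0.00083718,  0.00106476,  0.00104587,
        0.00037926]), 'joint_torque': array([-3.10078549e-04, -5.15065062e+01, -3.67704535e+01, -2.34789986e-04,
        1.14965398e-03, -1.71806420e-05]), 'tool_pos': array([0.24020985, 0.63079947, 0.23127984]), 'eef_rot': array([ 8.63899985e-06,  1.80913664e-01,  9.83498981e-01, -1.44607973e-05]), 'ft_force': array([-1.01999932,  0.54526961,  0.75530849]), 'wrist_torque': array([-0.04471086, -0.00243153, -0.00636123]), 'grip_force': 0.0, 'grip_width': 0.08556656494369039}
```

View pics/top0.png

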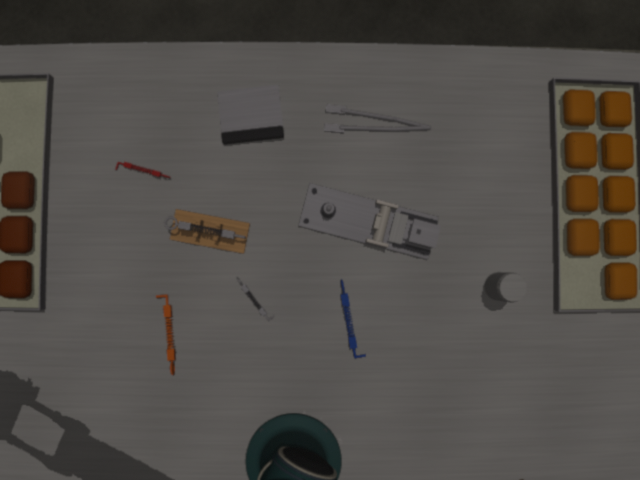

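View pics/scene0.png

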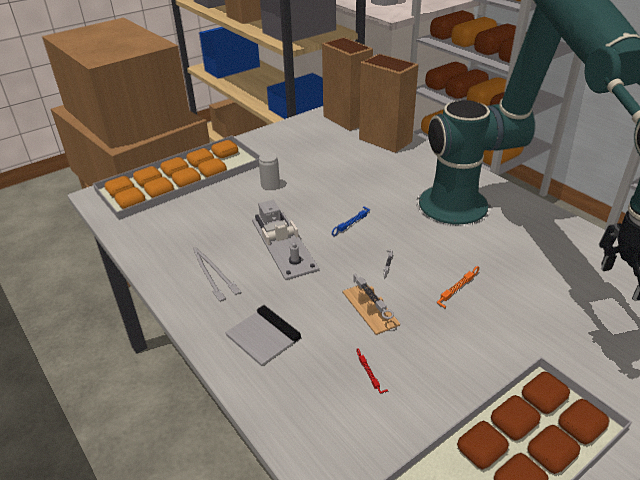

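Look-alikes in the top view: red (145,170), orange (168,335), blue (350,318), small grey (255,298) and the large grey one in the cradle (208,230). The description points to the last. Next I fit the poses and check with a crop.

```bash
cat > h.py <<'E'
from workcell import *
import numpy as np, cv2
from scipy.optimize import least_squares
SP={"hook_block":(0,.034,0),"hook_bend":(0,0,0),"hook_tip":(0,0,-.024),"eye_block":(0,.130,0),"eye":(0,.161,0)}
UN={"hole_home":(0,0,.06),"saddle":(0,.08,.055),"post_neck":(0,.189,.064)}
def proj(P,r): return cv2.projectPoints(np.float64(P).reshape(-1,1,3),r["rvec"],r["tvec"],r["camera_matrix"],r["dist_coeffs"])[0].reshape(-1,2)
def ray(uv,r,z):
    n=cv2.undistortPoints(np.float64([[uv]]),r["camera_matrix"],r["dist_coeffs"])[0,0]
    R=cv2.Rodrigues(np.float64(r["rvec"]))[0]; d=R.T@np.r_[n,1]; o=-R.T@np.ravel(r["tvec"])
    return o+d*(z-o[2])/d[2]
def xf(p,P,z0=0):
    c,s=np.cos(p[2]),np.sin(p[2]); P=np.atleast_2d(P)
    return np.c_[p[0]+c*P[:,0]-s*P[:,1],p[1]+s*P[:,0]+c*P[:,1],P[:,2]+z0]
def fit(pts,obs,p0,z0=0):
    # obs: list of (name, uv, cam)
    f=lambda p:np.concatenate([proj(xf(p,pts[n],z0),c)[0]-uv for n,uv,c in obs])
    s=least_squares(f,p0,loss="soft_l1",f_scale=1.5); return s.x,f(s.x).reshape(-1,2)
E
python3 - <<'E'
from h import *
C={c:camera(c) for c in ("scene","top")}
t=C["top"]
g=lambda n,c:landmark_of(n,c)
for nm,pts,z0,guess in (("spring",SP,.05,[(241,240),(171,223)]),("unit",UN,0,[(414,232),(327,208)])):
    h0,h1=[ray(u,t,.05+ (0 if nm=="spring" else .012)) for u in guess]
    d=h1-h0; p=np.array([h0[0],h0[1],np.arctan2(-d[0],d[1])]); print(nm,p,np.hypot(*d[:2]))
    for it in range(2):
        obs=[]
        for c in C:
            for n in pts:
                q=proj(xf(p,pts[n],z0),C[c])[0]
                L=[np.array(k["uv"]) for k in g(n,c)]
                L=sorted(L,key=lambda u:np.hypot(*(u-q)))
                if L and np.hypot(*(L[0]-q))<12: obs.append((n,L[0],C[c]))
        p,r=fit(pts,obs,p,z0)
    print(p,[(o[0],"top" if o[2] is t else "scene",x.round(1).tolist()) for o,x in zip(obs,r)])
    np.save(nm+".npy",p)
W=[]
for c in C:
    im=C[c]["pixels"][:,:,::-1].copy()
    x,y=((150,160) if c=="top" else (240,180)); w,h=((300,120) if c=="top" else (160,160))
    k=800//w if c=="top" else 3
    im=cv2.resize(im[y:y+h,x:x+w],None,fx=k,fy=k,interpolation=cv2.INTER_CUBIC)
    im=cv2.convertScaleAbs(im,alpha=1.6)
    for nm,pts,z0 in(("spring",SP,.05),("unit",UN,0)):
        p=np.load(nm+".npy")
        for q in proj(xf(p,list(pts.values()),z0),C[c]): cv2.circle(im,tuple(int(v) for v in (q-[x,y]+.5)*k),2,(0,255,0) if nm=="spring" else (0,0,255),-1)
    W.append(im)
W=[cv2.copyMakeBorder(i,0,0,0,800-i.shape[1],0) if i.shape[1]<800 else i for i in W]
for i,m in enumerate(W): print(m.shape); cv2.imwrite(f"pics/c{i}.png",m)
E
```

```text
spring [ 0.488164    0.11301143 -0.23239051] 0.15651447787778708
[ 0.49434738  0.10722552 -0.20717302] [('hook_block', 'scene', [1.1, 1.0]), ('hook_bend', 'scene', [0.3, 0.6]), ('hook_tip', 'scene', [1.7, 1.5]), ('eye_block', 'scene', [-2.6, 3.3]), ('eye', 'scene', [1.6, -1.6]), ('hook_block', 'top', [-0.3, -1.1]), ('hook_bend', 'top', [1.7, -0.1]), ('hook_tip', 'top', [-0.1, 0.4]), ('eye_block', 'top', [0.9, -1.1]), ('eye', 'top', [0.9, 1.5])]
unit [ 0.50660556 -0.25919576 -0.2634799 ] 0.19413723356993468
[ 0.51523827 -0.25610175 -0.21347993] [('hole_home', 'scene', [-0.1, -0.0]), ('saddle', 'scene', [-0.2, 2.7]), ('post_neck', 'scene', [-1.5, -1.3]), ('hole_home', 'top', [0.9, 0.5]), ('post_neck', 'top', [-2.4, 0.5])]
(480, 800, 3)
(240, 800, 3)
```

```bash
python3 - <<'E'
import cv2,numpy as np
from h import *
r=camera("top"); im0=r["pixels"][:,:,::-1]; out=[]
for x,y,nm,pts,z0 in((155,200,"spring",SP,.05),(293,178,"unit",UN,0)):
    k=5; im=cv2.convertScaleAbs(cv2.resize(im0[y:y+(58 if nm=="spring" else 86) ,x:x+155],None,fx=k,fy=k,interpolation=cv2.INTER_CUBIC)[:300 if nm=="spring" else 450],alpha=1.6)
    im=im[:290 if nm=="spring" else 300*2]
    p=np.load(nm+".npy")
    for q in proj(xf(p,list(pts.values()),z0),r): print(nm,q.round(1)); cv2.circle(im,tuple(int(v) for v in (q-[x,y]+.5)*k),2,(0,255,0),-1)
    out.append(im)
o=np.vstack(out); o=cv2.resize(o,None,fx=.83,fy=.83,interpolation=cv2.INTER_AREA); print(o.shape); cv2.imwrite("pics/crop1.png",o)
E
```

```text
spring [228.3 233.8]
spring [243.7 237.1]
spring [244.9 237.7]
spring [185.1 224.5]
spring [171.3 221.5]
unit [412.4 228.1]
unit [376.  220.2]
unit [326.9 208.8]
(598, 643, 3)
```

View pics/crop1.png

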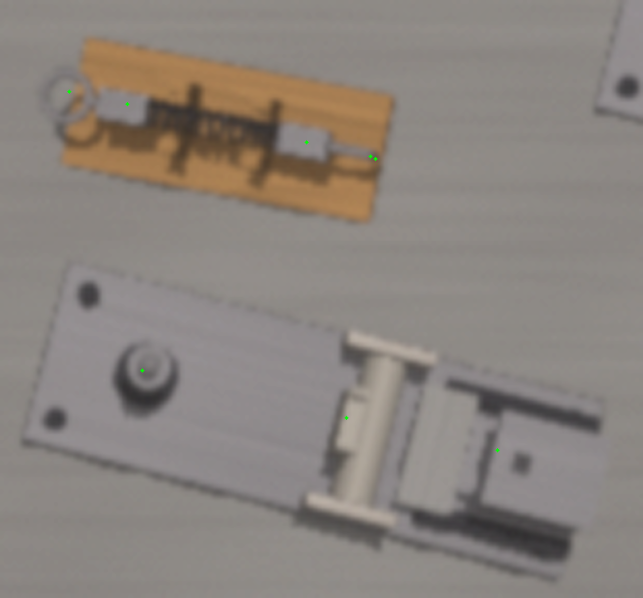

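View pics/c0.png

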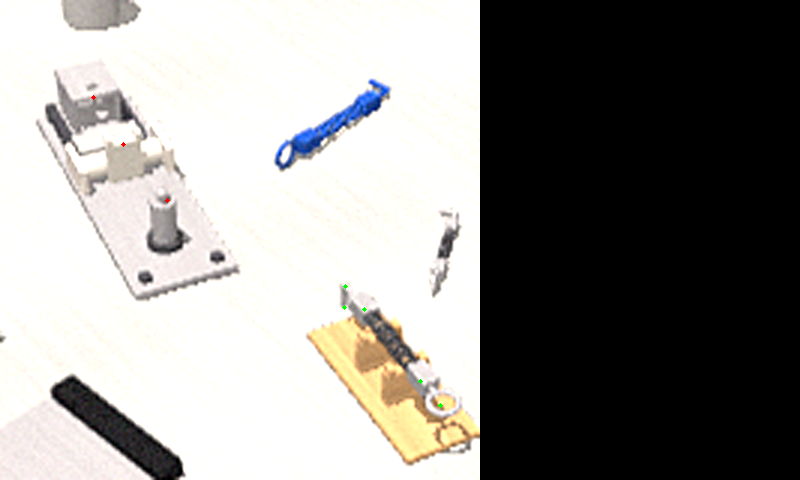

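The crop confirms it: the large grey spring lies in the cradle, with its eye ring at the left (171,223) and its hook at the right (245,237). The post head is near (328.6,207.2) and the hole is the dark square near (418,231), so the plate is pushed back. The network's unit fit looks a little off, so I'll refine it from these visible features.

```bash
cat > rel.py <<'E'
from h import *
def tool(s=None):
    s=s or sense(); q=s["eef_rot"]; from scipy.spatial.transform import Rotation as Ro
    return Ro.from_quat(np.r_[q[1:],q[0]]), np.array(s["tool_pos"])
def togo(pos,yaw,tilt=0):
    """shift (cm, tool axes) and turn (deg) to TCP pos with tool y = across spring of heading yaw; tilt about tool y (deg)"""
    from scipy.spatial.transform import Rotation as Ro
    R,p=tool(); yv=np.array([np.cos(yaw),np.sin(yaw),0]); z=np.array([0,0,-1.]); M=np.c_[np.cross(yv,z),yv,z]
    T=Ro.from_matrix(M)*Ro.from_rotvec([0,np.radians(tilt),0])
    print("shift cm",(R.inv().apply(np.array(pos)-p)*100).round(2),"turn deg",np.degrees((R.inv()*T).as_rotvec()).round(2),"tool x axis",R.as_matrix()[:,0].round(3))
E
python3 - <<'E'
from rel import *
r=camera("top"); im=r["pixels"].astype(float).mean(2)
# hole: dark centroid
def cen(u,v,w,sgn):
    P=im[v-w:v+w+1,u-w:u+w+1]; m=np.clip(sgn*(P-np.median(P)),0,None); m[m<.4*m.max()]=0
    yy,xx=np.mgrid[v-w:v+w+1,u-w:u+w+1]; return np.array([(m*xx).sum(),(m*yy).sum()])/m.sum()
hp=cen(418,231,4,-1); print("hole px",hp)
h=ray(hp,r,.058); print("hole now",h)
print(im[200:216,320:338].round().astype(int))
k=lambda a,b:(293+a/4.15-.5,178+b/4.15-58-.5)
K=[ray(k(*c),r,.01) for c in((68,262),(22,441),(556,580),(605,402))]
for c in K: print("corner",c.round(4))
m=np.mean(K,0); d=(K[0]+K[1]-K[2]-K[3])/2; print("unit centre",m,"len",np.hypot(*d[:2]),"yaw",np.arctan2(-d[0],d[1]), "wid",np.hypot(*(K[0]-K[1])[:2]))
n=ray((328.6,207.2),r,.073); d=n-h; print("post",n,"yaw",np.arctan2(-d[0],d[1]),"hole-post",np.hypot(*d[:2])); 
for u,z in (((184.4,225.0),.058),((227.5,233.5),.058),((171.1,222.9),.05)): print("spr",ray(u,r,z))
p=np.load("spring.npy"); print(xf(p,list(SP.values()),.05)); print(xf(np.load("unit.npy"),list(UN.values())))
g=xf(p,(0,.034,0),.05)[0]; togo(g+[0,0,.08],p[2])
E
```

```text
hole px [418.23696319 231.12576687]
hole now [ 0.50880358 -0.26912843  0.058     ]
[[91 91 90 91 90 90 90 90 90 91 90 91 90 90 90 89 89 89]
 [92 91 91 91 90 90 88 87 87 88 90 90 91 91 91 90 90 90]
 [91 91 91 89 85 82 81 81 81 85 88 88 89 90 90 91 90 91]
 [90 90 88 81 71 71 76 80 81 83 86 86 85 86 88 90 90 91]
 [90 88 81 69 63 73 81 83 84 84 85 85 82 80 86 90 90 90]
 [89 83 68 59 70 81 84 81 79 80 81 83 83 79 81 87 91 91]
 [87 74 57 58 77 85 82 78 78 79 78 80 85 82 73 79 88 90]
 [82 64 49 60 80 85 76 73 77 79 76 78 85 83 67 70 84 89]
 [76 57 47 60 80 83 72 70 74 74 73 78 86 84 65 66 82 89]
 [71 53 45 57 78 81 69 64 66 66 70 80 85 80 61 61 81 89]
 [65 47 41 50 71 79 71 63 62 63 72 83 84 71 53 57 80 88]
 [62 45 38 41 57 73 78 72 69 72 80 84 77 59 48 60 80 88]
 [64 44 35 35 45 61 73 77 79 79 77 74 62 48 48 64 83 88]
 [72 50 35 32 36 44 54 64 69 67 61 52 45 43 53 74 86 90]
 [81 61 41 33 32 35 39 44 46 45 41 37 39 45 61 80 88 89]
 [86 71 51 38 32 31 31 34 34 33 33 34 40 52 71 85 88 89]]
corner [ 0.6193 -0.0325  0.01  ]
corner [ 0.5225 -0.0083  0.01  ]
corner [ 0.449  -0.2961  0.01  ]
corner [ 0.5454 -0.3235  0.01  ]
unit centre [ 0.53405359 -0.16510874  0.01      ] len 0.29861538672870036 yaw -0.24919700965747152 wid 0.09979339584825705
post [ 0.55775987 -0.07485284  0.073     ] yaw -0.24685452417613413 hole-post 0.20034901071065667
spr [0.51940905 0.23435641 0.058     ]
spr [0.50157025 0.14122147 0.058     ]
spr [0.5244278  0.26510443 0.05      ]
[[0.50134098 0.14049848 0.05      ]
 [0.49434738 0.10722552 0.05      ]
 [0.49434738 0.10722552 0.026     ]
 [0.52108762 0.23444564 0.05      ]
 [0.52746414 0.26478275 0.05      ]]
[[ 0.51523827 -0.25610175  0.06      ]
 [ 0.53218724 -0.17791779  0.055     ]
 [ 0.55528021 -0.07139214  0.064     ]]
shift cm [-41.85 -36.54  10.13] turn deg [ 0.   -0.   81.03] tool x axis [-0.935  0.356 -0.   ]
```

Choice: the grey spring in the cradle. The unit's yaw is about -0.248 and the spring's about -0.19. I move above the hook block and turn to match.

Call:
play_rows:
  series:
    - {"travel": [-2.79, -2.44, 0.4], "dr": [0, 0, 0]}
    - {"travel": [-2.79, -2.44, 0.4], "dr": [0, 0, 0]}
    - {"travel": [-2.79, -2.44, 0.4], "dr": [0, 0, 0]}
    - {"travel": [-2.79, -2.44, 0.4], "dr": [0, 0, 0]}
    - {"travel": [-2.79, -2.44, 0.4], "dr": [0, 0, 0]}
  grip: 0

```text
clock: 3.7
tool_pos: [0.3276, 0.4659, 0.2113]
eef_rot: [0.0, 0.181, 0.984, 0.0]
ft_force: [-0.3, -0.1, 0.1]
grip_width: 0.0855
grip_force: 0.0
```

Call:
play_rows:
  series:
    - {"travel": [-2.79, -2.44, 0.4], "dr": [0, 0, 0]}
    - {"travel": [-2.79, -2.44, 0.4], "dr": [0, 0, 0]}
    - {"travel": [-2.79, -2.44, 0.4], "dr": [0, 0, 0]}
    - {"travel": [-2.79, -2.44, 0.4], "dr": [0, 0, 0]}
    - {"travel": [-2.79, -2.44, 0.4], "dr": [0, 0, 0]}

```text
clock: 4.2
tool_pos: [0.4147, 0.3022, 0.1914]
eef_rot: [0.0, 0.181, 0.984, 0.0]
ft_force: [0.5, -0.2, -0.4]
grip_width: 0.0855
grip_force: 0.0
```

Call:
play_rows:
  series:
    - {"travel": [-2.79, -2.44, 0.4], "dr": [0, 0, 0]}
    - {"travel": [-2.79, -2.44, 0.4], "dr": [0, 0, 0]}
    - {"travel": [-2.79, -2.44, 0.4], "dr": [0, 0, 0]}
    - {"travel": [-2.79, -2.44, 0.4], "dr": [0, 0, 0]}
    - {"travel": [-2.79, -2.44, 0.4], "dr": [0, 0, 0]}

```text
clock: 4.7
tool_pos: [0.5017, 0.1385, 0.1715]
eef_rot: [0.0, 0.181, 0.984, 0.0]
ft_force: [-0.3, -0.3, 0.0]
grip_width: 0.0854
grip_force: 0.0
```

Call:
play_rows:
  series:
    - {"travel": [0, 0, 0], "dr": [0, 0, 8]}
    - {"travel": [0, 0, 0], "dr": [0, 0, 8]}
    - {"travel": [0, 0, 0], "dr": [0, 0, 8]}
    - {"travel": [0, 0, 0], "dr": [0, 0, 8]}
    - {"travel": [0, 0, 0], "dr": [0, 0, 8]}

```text
clock: 5.2
tool_pos: [0.5012, 0.1397, 0.1715]
eef_rot: [0.0, 0.509, 0.861, 0.0]
ft_force: [-0.1, 0.8, 0.3]
grip_width: 0.0854
grip_force: 0.0
```

Call:
play_rows:
  series:
    - {"travel": [0, 0, 0], "dr": [0, 0, 8]}
    - {"travel": [0, 0, 0], "dr": [0, 0, 8]}
    - {"travel": [0, 0, 0], "dr": [0, 0, 8]}
    - {"travel": [0, 0, 0], "dr": [0, 0, 8]}
    - {"travel": [0, 0, 0], "dr": [0, 0, 8]}

```text
clock: 5.7
tool_pos: [0.5011, 0.1399, 0.1715]
eef_rot: [0.0, 0.773, 0.635, 0.0]
ft_force: [-0.3, -0.1, 0.3]
grip_width: 0.0856
grip_force: 0.0
```

```bash
python3 - <<'E'
from rel import *
print(sense()["tool_pos"],sense()["ft_force"],sense()["qpos"])
togo([.5017,.141,.033],-.19)
E
```

```text
[0.50110789 0.13987236 0.17145559] [-0.25116937 -0.1130537   0.34510931] [2.24310806e-01 1.73811634e-02 1.99758897e+00 1.44873912e-05
 1.12630636e+00 4.19358248e-01]
shift cm [ 0.12  0.03 13.85] turn deg [ 0.02 -0.01 -0.29] tool x axis [0.194 0.981 0.   ]
```

Call:
play_rows:
  series:
    - {"travel": [0.1, 0, 3.5], "dr": [0, 0, 0]}
    - {"travel": [0, 0, 3.5], "dr": [0, 0, 0]}
    - {"travel": [0, 0, 3], "dr": [0, 0, 0]}
    - {"travel": [0, 0, 2.5], "dr": [0, 0, 0]}
    - {"travel": [0, 0, 1.3], "dr": [0, 0, 0]}

```text
clock: 6.2
tool_pos: [0.4995, 0.1404, 0.0309]
eef_rot: [-0.001, 0.771, 0.637, -0.002]
ft_force: [-0.7, -0.2, -0.5]
grip_width: 0.0854
grip_force: 0.0
```

Call:
play_rows:
  series:
    - {"travel": [0, 0, 0], "dr": [0, 0, 0]}
    - {"travel": [0, 0, 0], "dr": [0, 0, 0]}
    - {"travel": [0, 0, 0], "dr": [0, 0, 0]}
    - {"travel": [0, 0, 0], "dr": [0, 0, 0]}
    - {"travel": [0, 0, 0], "dr": [0, 0, 0]}
  grip: 1
  grip_force: 50

```text
clock: 6.7
tool_pos: [0.5022, 0.1411, 0.0346]
eef_rot: [0.0, 0.771, 0.637, 0.001]
ft_force: [-0.1, 0.2, 6.2]
grip_width: 0.0152
grip_force: 51.3
```

Call:
play_rows:
  series:
    - {"travel": [0, 0, 0], "dr": [0, 0, 0]}
    - {"travel": [0, 0, 0], "dr": [0, 0, 0]}
    - {"travel": [0, 0, 0], "dr": [0, 0, 0]}
    - {"travel": [0, 0, 0], "dr": [0, 0, 0]}
    - {"travel": [0, 0, 0], "dr": [0, 0, 0]}

```text
clock: 7.2
tool_pos: [0.5022, 0.1411, 0.0346]
eef_rot: [0.0, 0.771, 0.637, 0.001]
ft_force: [-0.8, -0.6, 6.2]
grip_width: 0.0149
grip_force: 51.2
```

Call:
play_rows:
  series:
    - {"travel": [0, 0, -0.5], "dr": [0, 0, 0]}
    - {"travel": [0, 0, -1], "dr": [0, 0, 0]}
    - {"travel": [0, 0, -2], "dr": [0, 0, 0]}
    - {"travel": [0, 0, -3], "dr": [0, 0, 0]}
    - {"travel": [0, 0, -3.5], "dr": [0, 0, 0]}

```text
clock: 7.7
tool_pos: [0.4997, 0.1404, 0.1333]
eef_rot: [-0.001, 0.771, 0.637, -0.002]
ft_force: [0.9, 1.2, -1.1]
grip_width: 0.015
grip_force: 50.2
```

```bash
python3 - <<'E'
from rel import *
s=sense(); print(s["tool_pos"],s["ft_force"],s["wrist_torque"],s["grip_width"])
r=camera("top"); im=r["pixels"][:,:,::-1]; R,p=tool()
a=cv2.resize(im[165:265,130:330],None,fx=4,fy=4,interpolation=cv2.INTER_CUBIC); a=cv2.convertScaleAbs(a,alpha=1.5)
r2=camera("scene"); b=cv2.resize(r2["pixels"][190:340,290:450,::-1],None,fx=2,fy=2,interpolation=cv2.INTER_CUBIC)
# predicted points: block at grasp point height offset
z=R.as_matrix()[:,2]; x=R.as_matrix()[:,0]
ax=p-z*.019+np.array([0,0,-.0]) 
for d,dz in((-.034,0),(0,0),(.096,0),(.127,0),(-.034,-.024)):
    q=ax+x*d+[0,0,dz]; u=proj(q,r)[0]; cv2.circle(a,tuple(int(v) for v in (u-[130,165]+.5)*4),2,(0,255,0),-1)
    u=proj(q,r2)[0]; cv2.circle(b,tuple(int(v) for v in (u-[290,190]+.5)*2),2,(0,0,255),-1)
o=np.vstack([a,cv2.copyMakeBorder(b,0,0,0,800-b.shape[1],0)])[:600]; cv2.imwrite("pics/lift.png",o); print(o.shape)
E
```

```text
[0.49969285 0.14043855 0.13325049] [ 0.90592497  1.18120175 -1.10097143] [-0.06668695  0.03041798  0.02360321] 0.014954788621253712
(600, 800, 3)
```

View pics/lift.png

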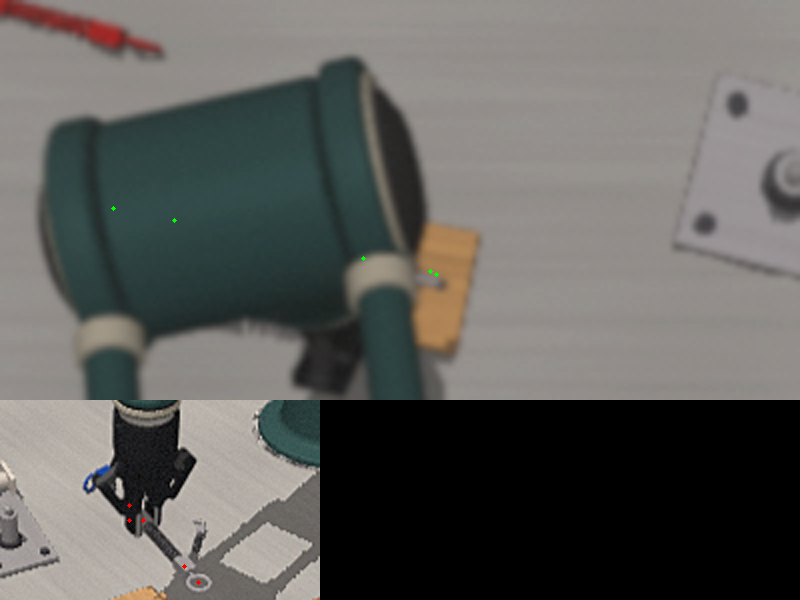

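The spring is held. I let it settle, then measure the hook against the TCP in both cameras.

Call:
play_rows:
  series:
    - {"travel": [0, 0, 0], "dr": [0, 0, 0]}
    - {"travel": [0, 0, 0], "dr": [0, 0, 0]}
    - {"travel": [0, 0, 0], "dr": [0, 0, 0]}

```text
clock: 8.1
tool_pos: [0.4998, 0.1405, 0.1315]
eef_rot: [-0.001, 0.771, 0.637, -0.002]
ft_force: [-0.6, -0.1, -2.1]
grip_width: 0.015
grip_force: 50.3
```

```bash
python3 - <<'E'
from rel import *
s=sense(); print(s["tool_pos"],s["eef_rot"],s["ft_force"],s["wrist_torque"])
R,p=tool(); M=R.as_matrix(); C=p-M[:,2]*.019
for c in("top","scene"):
    r=camera(c)
    for n,d,dz in(("hook_bend",-.034,0),("hook_tip",-.034,-.024),("hook_block",0,0),("eye_block",.096,0),("eye",.127,0)):
        q=C+M[:,0]*d+[0,0,dz]; u=proj(q,r)[0]
        L=[(round(k["score"],2),(np.array(k["uv"])-u).round(1).tolist()) for k in landmark_of(n,c) if np.hypot(*(np.array(k["uv"])-u))<12]
        print(c,n,u.round(1),L)
    if c=="top":
        g=r["pixels"].astype(int).mean(2)
        u=proj(C+M[:,0]*-.034,r)[0].round().astype(int); print(u); print(g[u[1]-6:u[1]+9,u[0]-6:u[0]+8].round().astype(int))
E
```

```text
[0.49975128 0.14050104 0.13153604] [-0.00077695  0.77076737  0.63711435 -0.00153736] [-0.63220615 -0.12421855 -2.11571838] [-0.04725231  0.0363297   0.00297672]
top hook_bend [238.2 234.9] [(0.42, [-0.6, -0.3])]
top hook_tip [239.6 235.5] [(0.47, [0.1, -1.6])]
top hook_block [221.5 231.6] []
top eye_block [174.6 222.3] []
top eye [159.5 219.3] []
[238 235]
[[53 53 65 76 80 80 81 81 81 80 82 82 83 85]
 [60 57 66 77 83 83 82 82 82 81 81 81 81 81]
 [66 59 66 76 81 83 84 83 83 83 83 83 82 82]
 [68 61 64 75 80 80 82 82 83 83 83 84 84 83]
 [71 67 72 79 81 81 82 80 81 81 82 83 83 83]
 [72 70 77 83 85 85 85 78 75 79 83 85 85 83]
 [73 67 69 76 80 83 82 74 65 73 84 88 88 87]
 [71 66 64 70 76 77 75 66 61 72 84 88 89 88]
 [65 67 68 76 81 81 79 72 72 79 85 86 87 86]
 [55 65 73 80 84 85 84 82 82 84 85 85 86 84]
 [47 61 74 82 84 85 85 85 85 85 86 86 87 83]
 [42 58 75 84 86 86 86 86 86 85 86 86 85 83]
 [39 55 74 84 87 87 87 87 87 87 86 87 86 82]
 [38 55 76 86 88 88 88 88 87 88 88 88 87 83]
 [41 61 79 87 88 88 88 87 88 88 89 88 87 81]]
scene hook_bend [355.4 244.2] [(0.57, [1.4, 1.4])]
scene hook_tip [355.2 251.7] []
scene hook_block [362.1 251.8] [(0.52, [-1.1, -0.0])]
scene eye_block [382.6 274.9] [(0.48, [-0.2, -1.8]), (0.42, [3.0, -3.2])]
scene eye [389.7 282.9] [(0.71, [-2.8, 2.2]), (0.38, [-6.1, -7.4])]
```

```bash
python3 - <<'E'
from rel import *
e=np.array([.2455,.9694,0]); h=np.array([.5094,-.2691,0])
togo(h+.034*e+[0,0,.09],-.248)
E
```

```text
shift cm [-36.72   8.71   4.33] turn deg [ 0.   -0.    3.36] tool x axis [0.188 0.982 0.   ]
```

Call:
play_rows:
  series:
    - {"travel": [-3.67, 0.87, 0], "dr": [0, 0, 0]}
    - {"travel": [-3.67, 0.87, 0], "dr": [0, 0, 0]}
    - {"travel": [-3.67, 0.87, 0], "dr": [0, 0, 0]}
    - {"travel": [-3.67, 0.87, 0], "dr": [0, 0, 0]}
    - {"travel": [-3.67, 0.87, 0], "dr": [0, 0, 0]}

```text
clock: 9.2
tool_pos: [0.5095, -0.049, 0.1336]
eef_rot: [0.0, 0.771, 0.637, 0.0]
ft_force: [1.1, 0.1, -1.8]
grip_width: 0.0147
grip_force: 50.2
```

Call:
play_rows:
  series:
    - {"travel": [-3.67, 0.87, 0], "dr": [0, 0, 0]}
    - {"travel": [-3.67, 0.87, 0], "dr": [0, 0, 0]}
    - {"travel": [-3.67, 0.87, 0], "dr": [0, 0, 0]}
    - {"travel": [-3.67, 0.87, 0], "dr": [0, 0, 0]}
    - {"travel": [-3.67, 0.87, 0], "dr": [0, 0, 0]}

```text
clock: 9.7
tool_pos: [0.5176, -0.2376, 0.1335]
eef_rot: [0.0, 0.771, 0.637, 0.0]
ft_force: [0.7, 0.9, -1.8]
grip_width: 0.0151
grip_force: 50.2
```

Call:
play_rows:
  series:
    - {"travel": [0, 0, 1], "dr": [0, 0, 1.7]}
    - {"travel": [0, 0, 1], "dr": [0, 0, 1.7]}
    - {"travel": [0, 0, 1], "dr": [0, 0, 0]}
    - {"travel": [0, 0, 1], "dr": [0, 0, 0]}
    - {"travel": [0, 0, 0], "dr": [0, 0, 0]}

```text
clock: 10.2
tool_pos: [0.516, -0.234, 0.0908]
eef_rot: [-0.002, 0.789, 0.615, -0.001]
ft_force: [-0.1, 0.0, -1.4]
grip_width: 0.0149
grip_force: 50.2
```

```bash
python3 - <<'E'
from rel import *
e=np.array([.2455,.9694,0]); h=np.array([.5094,-.2691,0])
togo(h+.034*e+[0,0,.0736],-.248)
s=sense(); print(s["tool_pos"],s["ft_force"])
R,p=tool(); M=R.as_matrix(); C=p-M[:,2]*.0154; hb=C-M[:,0]*.034
r=camera("top"); im=r["pixels"][:,:,::-1]
r2=camera("scene")
def draw(r,x,y,w,hh,k):
    a=cv2.resize(r["pixels"][y:y+hh,x:x+w,::-1],None,fx=k,fy=k,interpolation=cv2.INTER_CUBIC)
    a=cv2.convertScaleAbs(a,alpha=1.4)
    for q,c in((hb,(0,255,0)),(hb-[0,0,.024],(0,0,255)),(C+M[:,0]*.127,(0,255,0)),(h+[0,0,.06],(255,0,255))):
        u=proj(q,r)[0]; cv2.circle(a,tuple(int(v) for v in (u-[x,y]+.5)*k),1,c,-1)
    return a
a=draw(r,330,190,130,75,6); b=draw(r2,235,165,130,95,6)
a=a[:,:400*2][:, :780]; 
o=np.hstack([draw(r,390,205,66,90,6)[:, :396],draw(r2,240,170,66,90,6)[:, :396]]); cv2.imwrite("pics/hov.png",o); print(o.shape)
E
```

```text
shift cm [-0.17  0.23  1.72] turn deg [-0.25 -0.06  0.07] tool x axis [0.244 0.97  0.001]
[ 0.51599214 -0.23400517  0.09077475] [-0.14481899  0.0315109  -1.38398676]
(540, 792, 3)
```

View pics/hov.png

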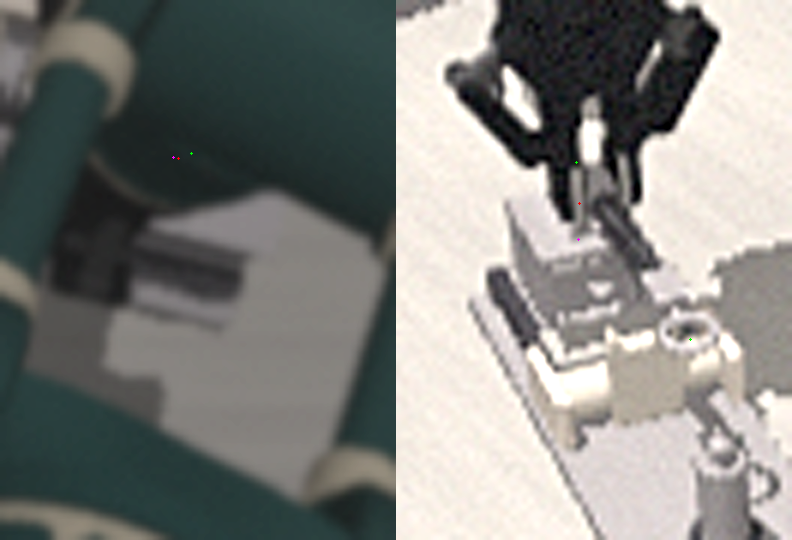

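The scene crop shows the spring gripped over the unit, eye ring at crop (688,330) close to prediction; the top view is masked by the arm. I correct sideways, then descend with feel.

Call:
play_rows:
  series:
    - {"travel": [-0.17, 0.23, 0.5], "dr": [0, 0, 0]}
    - {"travel": [0, 0, 0.5], "dr": [0, 0, 0]}
    - {"travel": [0, 0, 0.5], "dr": [0, 0, 0]}
    - {"travel": [0, 0, 0], "dr": [0, 0, 0]}
    - {"travel": [0, 0, 0], "dr": [0, 0, 0]}

```text
clock: 10.8
tool_pos: [0.5192, -0.2381, 0.078]
eef_rot: [-0.0, 0.789, 0.614, -0.0]
ft_force: [-0.3, 0.3, -1.8]
grip_width: 0.0148
grip_force: 50.2
```

```bash
cat > st.py <<'E'
from rel import *
e=np.array([.2455,.9694,0]); h=np.array([.5094,-.2691,0]); l=np.array([.9694,-.2455,0])
s=sense(); R,p=tool(); M=R.as_matrix(); hb=p-M[:,2]*.0154-M[:,0]*.034
print("z",p[2].round(4),"hook rel hole along %.4f lat %.4f"%((hb-h)@e,(hb-h)@l),"f along %.1f lat %.1f z %.1f"%(s["ft_force"]@e,s["ft_force"]@l,s["ft_force"][2]),s["wrist_torque"].round(2))
togo(h+.034*e+[0,0,.0686],-.248)
E
python3 st.py
```

```text
z 0.078 hook rel hole along -0.0016 lat 0.0019 f along 0.2 lat -0.4 z -1.8 [-0.04  0.05  0.  ]
shift cm [ 0.15 -0.19  0.94] turn deg [-0.04 -0.01 -0.04] tool x axis [0.246 0.969 0.   ]
```

Call:
play_rows:
  series:
    - {"travel": [0.16, -0.19, 0.3], "dr": [0, 0, 0]}
    - {"travel": [0, 0, 0.3], "dr": [0, 0, 0]}
    - {"travel": [0, 0, 0], "dr": [0, 0, 0]}
    - {"travel": [0, 0, 0], "dr": [0, 0, 0]}

```text
clock: 11.2
tool_pos: [0.5179, -0.2361, 0.0721]
eef_rot: [-0.0, 0.789, 0.614, -0.0]
ft_force: [-0.6, -0.5, -1.4]
grip_width: 0.0151
grip_force: 50.2
```

Call:
play_rows:
  series:
    - {"travel": [0, 0, 0.2], "dr": [0, 0, 0]}
    - {"travel": [0, 0, 0.1], "dr": [0, 0, 0]}
    - {"travel": [0, 0, 0.1], "dr": [0, 0, 0]}
    - {"travel": [0, 0, 0], "dr": [0, 0, 0]}
    - {"travel": [0, 0, 0], "dr": [0, 0, 0]}

```text
clock: 11.7
tool_pos: [0.518, -0.2361, 0.0683]
eef_rot: [-0.0, 0.789, 0.614, -0.0]
ft_force: [0.2, 0.6, -1.6]
grip_width: 0.015
grip_force: 50.2
```

```bash
python3 st.py
```

```text
z 0.0683 hook rel hole along 0.0001 lat 0.0002 f along 0.6 lat -0.0 z -1.6 [-0.06 -0.02  0.05]
shift cm [-0.01 -0.02 -0.03] turn deg [-0.01 -0.   -0.03] tool x axis [0.246 0.969 0.   ]
```

Call:
play_rows:
  series:
    - {"travel": [0, 0, 0.1], "dr": [0, 0, 0]}
    - {"travel": [0, 0, 0.1], "dr": [0, 0, 0]}
    - {"travel": [0, 0, 0], "dr": [0, 0, 0]}

```text
clock: 12.0
tool_pos: [0.5179, -0.2361, 0.0661]
eef_rot: [-0.0, 0.789, 0.614, -0.0]
ft_force: [-0.5, -0.2, -2.0]
grip_width: 0.0151
grip_force: 50.2
```

Call:
play_rows:
  series:
    - {"travel": [0, 0, 0.1], "dr": [0, 0, 0]}
    - {"travel": [0, 0, 0.1], "dr": [0, 0, 0]}
    - {"travel": [0, 0, 0], "dr": [0, 0, 0]}

```text
clock: 12.3
tool_pos: [0.5179, -0.2361, 0.0641]
eef_rot: [-0.0, 0.789, 0.614, -0.0]
ft_force: [-0.4, 0.4, -1.6]
grip_width: 0.015
grip_force: 50.2
```

```bash
python3 st.py
```

```text
z 0.0641 hook rel hole along 0.0001 lat 0.0001 f along 0.3 lat -0.5 z -1.6 [-0.09  0.    0.03]
shift cm [-0.01 -0.01 -0.45] turn deg [-0.02 -0.   -0.04] tool x axis [0.246 0.969 0.   ]
```

No contact yet, 4 mm below the plate face, so the hook is probably in the hole. I continue down.

Call:
play_rows:
  series:
    - {"travel": [0, 0, 0.15], "dr": [0, 0, 0]}
    - {"travel": [0, 0, 0.15], "dr": [0, 0, 0]}
    - {"travel": [0, 0, 0], "dr": [0, 0, 0]}

```text
clock: 12.6
tool_pos: [0.5178, -0.236, 0.061]
eef_rot: [-0.0, 0.789, 0.614, -0.0]
ft_force: [0.2, 0.9, -1.2]
grip_width: 0.015
grip_force: 50.2
```

Call:
play_rows:
  series:
    - {"travel": [0, 0, 0.15], "dr": [0, 0, 0]}
    - {"travel": [0, 0, 0.15], "dr": [0, 0, 0]}
    - {"travel": [0, 0, 0], "dr": [0, 0, 0]}

```text
clock: 12.9
tool_pos: [0.5178, -0.2361, 0.058]
eef_rot: [-0.0, 0.789, 0.614, -0.0]
ft_force: [-0.1, 0.4, -1.9]
grip_width: 0.015
grip_force: 50.2
```

```bash
python3 st.py
```

```text
z 0.058 hook rel hole along 0.0001 lat 0.0000 f along 0.3 lat -0.2 z -1.9 [-0.07  0.03  0.02]
shift cm [-0.01 -0.   -1.06] turn deg [-0.03 -0.   -0.03] tool x axis [0.246 0.969 0.   ]
```

Call:
play_rows:
  series:
    - {"travel": [0, 0, 0.15], "dr": [0, 0, 0]}
    - {"travel": [0, 0, 0.15], "dr": [0, 0, 0]}
    - {"travel": [0, 0, 0.15], "dr": [0, 0, 0]}
    - {"travel": [0, 0, 0.15], "dr": [0, 0, 0]}
    - {"travel": [0, 0, 0], "dr": [0, 0, 0]}

```text
clock: 13.4
tool_pos: [0.5178, -0.2361, 0.0519]
eef_rot: [-0.0, 0.789, 0.614, -0.0]
ft_force: [-0.4, 0.2, -1.7]
grip_width: 0.0149
grip_force: 50.2
```

Call:
play_rows:
  series:
    - {"travel": [0, 0, 0.15], "dr": [0, 0, 0]}
    - {"travel": [0, 0, 0.1], "dr": [0, 0, 0]}
    - {"travel": [0, 0, 0.1], "dr": [0, 0, 0]}
    - {"travel": [0, 0, 0], "dr": [0, 0, 0]}

```text
clock: 13.8
tool_pos: [0.5179, -0.2361, 0.0486]
eef_rot: [-0.0, 0.789, 0.614, -0.0]
ft_force: [0.7, 0.8, -2.1]
grip_width: 0.0151
grip_force: 50.2
```

```bash
python3 st.py
```

```text
z 0.0486 hook rel hole along 0.0001 lat 0.0001 f along 1.0 lat 0.5 z -2.1 [-0.03  0.03  0.01]
shift cm [-0.01 -0.01 -2.  ] turn deg [-0.02 -0.   -0.04] tool x axis [0.246 0.969 0.   ]
```

Call:
play_rows:
  series:
    - {"travel": [0, 0, 0.1], "dr": [0, 0, 0]}
    - {"travel": [0, 0, 0], "dr": [0, 0, 0]}
    - {"travel": [0, 0, 0], "dr": [0, 0, 0]}

```text
clock: 14.1
tool_pos: [0.5181, -0.2363, 0.0479]
eef_rot: [0.0, 0.789, 0.614, 0.0]
ft_force: [0.6, -0.4, -1.4]
grip_width: 0.015
grip_force: 50.3
```

Call:
play_rows:
  series:
    - {"travel": [0, 0, 0.1], "dr": [0, 0, 0]}
    - {"travel": [0, 0, 0], "dr": [0, 0, 0]}
    - {"travel": [0, 0, 0], "dr": [0, 0, 0]}

```text
clock: 14.4
tool_pos: [0.5182, -0.2363, 0.0477]
eef_rot: [0.0, 0.789, 0.614, 0.0]
ft_force: [-1.9, 0.9, 5.9]
grip_width: 0.015
grip_force: 51.3
```

```bash
python3 - <<'E'
import runpy; runpy.run_path("st.py")
from rel import *
r=camera("scene"); a=cv2.resize(r["pixels"][165:275,235:345,::-1],None,fx=5,fy=5,interpolation=cv2.INTER_CUBIC)
cv2.imwrite("pics/in.png",cv2.convertScaleAbs(a,alpha=1.2))
E
```

```text
z 0.0477 hook rel hole along -0.0000 lat 0.0005 f along 0.4 lat -2.1 z 5.9 [0.2  0.36 0.04]
shift cm [ 0.   -0.05 -2.09] turn deg [ 0.02  0.   -0.03] tool x axis [ 0.246  0.969 -0.   ]
```

View pics/in.png

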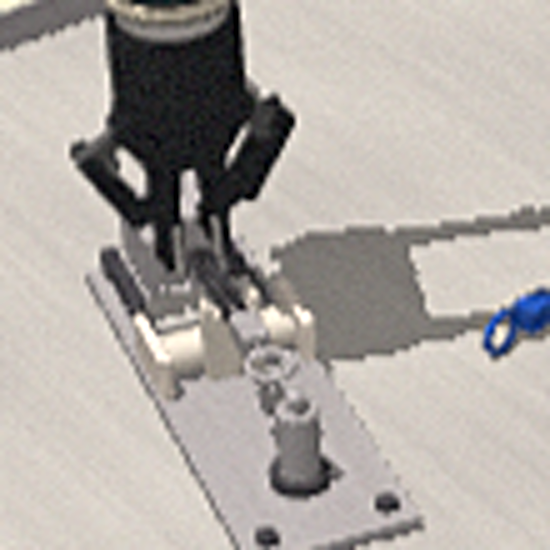

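The rod is on the plate: contact came at TCP 0.0477, as predicted. The picture shows the spring lying along the unit, eye ring at crop (272,362) short of the post at (297,400). I ease off, open partly, lift and move to the eye block.

Call:
play_rows:
  series:
    - {"travel": [0, 0, -0.1], "dr": [0, 0, 0]}
    - {"travel": [0, 0, 0], "dr": [0, 0, 0]}

```text
clock: 14.65
tool_pos: [0.5182, -0.2363, 0.0478]
eef_rot: [0.0, 0.789, 0.614, 0.0]
ft_force: [0.2, -0.4, 0.7]
grip_width: 0.0152
grip_force: 50.4
```

Call:
play_rows:
  series:
    - {"travel": [0, 0, 0], "dr": [0, 0, 0]}
    - {"travel": [0, 0, 0], "dr": [0, 0, 0]}
    - {"travel": [0, 0, 0], "dr": [0, 0, 0]}
    - {"travel": [0, 0, 0], "dr": [0, 0, 0]}
  grip: 0.6

```text
clock: 15.05
tool_pos: [0.518, -0.2362, 0.0477]
eef_rot: [-0.0, 0.789, 0.614, 0.0]
ft_force: [-0.3, -1.2, -1.0]
grip_width: 0.0343
grip_force: 0.0
```

Call:
play_rows:
  series:
    - {"travel": [0, 0, -0.3], "dr": [0, 0, 0]}
    - {"travel": [0, 0, -0.7], "dr": [0, 0, 0]}
    - {"travel": [0, 0, -1.5], "dr": [0, 0, 0]}
    - {"travel": [0, 0, -2.5], "dr": [0, 0, 0]}

```text
clock: 15.45
tool_pos: [0.5169, -0.2356, 0.0977]
eef_rot: [-0.001, 0.789, 0.614, -0.001]
ft_force: [-0.7, 0.2, -0.6]
grip_width: 0.0343
grip_force: 0.0
```

Call:
play_rows:
  series:
    - {"travel": [2.4, 0, 0], "dr": [0, 0, 0]}
    - {"travel": [2.4, 0, 0], "dr": [0, 0, 0]}
    - {"travel": [2.4, 0, 0], "dr": [0, 0, 0]}
    - {"travel": [2.4, 0, 0], "dr": [0, 0, 0]}
    - {"travel": [0, 0, 0], "dr": [0, 0, 0]}

```text
clock: 15.95
tool_pos: [0.5427, -0.1411, 0.0994]
eef_rot: [0.001, 0.789, 0.615, 0.001]
ft_force: [0.8, -1.1, 0.0]
grip_width: 0.0342
grip_force: 0.0
```

```bash
python3 - <<'E'
import runpy; runpy.run_path("st.py")
from rel import *
e=np.array([.2455,.9694,0]); h=np.array([.5094,-.2691,0]);
togo(h+.130*e+[0,0,.0477],-.248)
for c in("scene","top"):
    r=camera(c)
    for n,d,z in(("hook_block",.034,.063),("eye_block",.13,.063),("eye",.161,.063),("post_neck",.2,.064),("hook_bend",0,.063)):
        u=proj(h+d*e+[0,0,z],r)[0]
        print(c,n,u.round(1),[(round(k["score"],2),(np.array(k["uv"])-u).round(1).tolist()) for k in landmark_of(n,c) if np.hypot(*(np.array(k["uv"])-u))<12])
    if c=="scene": cv2.imwrite("pics/rest.png",cv2.convertScaleAbs(cv2.resize(r["pixels"][165:275,235:345,::-1],None,fx=5,fy=5,interpolation=cv2.INTER_CUBIC),alpha=1.2))
E
```

```text
z 0.0994 hook rel hole along 0.0983 lat 0.0009 f along -0.9 lat 1.0 z 0.0 [-0.   -0.03  0.03]
shift cm [-9.83 -0.11  3.07] turn deg [ 0.11 -0.04  0.11] tool x axis [0.244 0.97  0.001]
shift cm [-0.23 -0.1   5.17] turn deg [ 0.11 -0.04  0.11] tool x axis [0.244 0.97  0.001]
scene hook_block [273.6 214.6] [(0.63, [-1.7, -0.4])]
scene eye_block [284.7 232.4] [(0.46, [2.5, -1.8])]
scene eye [288.6 238.5] [(0.53, [2.0, 0.4]), (0.22, [-5.0, 6.2])]
scene post_neck [293.5 246.2] [(0.79, [1.8, -1.4])]
scene hook_bend [269.8 208.6] []
top hook_block [403.4 226.7] [(0.55, [0.4, -2.0])]
top eye_block [360.2 215.5] []
top eye [346.2 211.9] []
top post_neck [328.6 207.3] [(0.65, [2.3, 1.7])]
top hook_bend [418.6 230.7] []
```

View pics/rest.png

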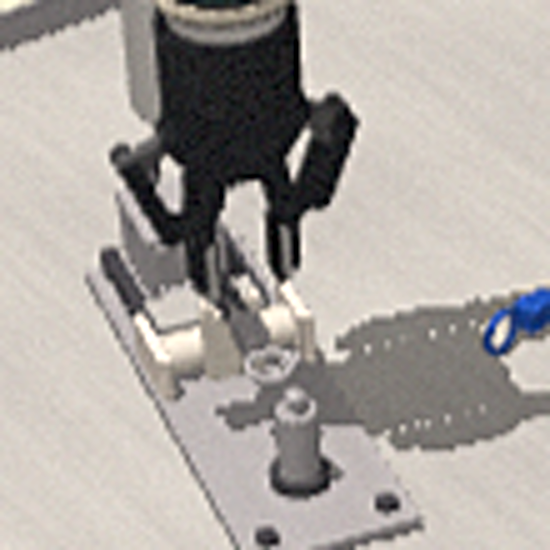

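The spring rests in place with the hook down in the plate and the eye ring at crop (269,362). I descend onto the eye block and grip it.

Call:
play_rows:
  series:
    - {"travel": [-0.1, 0, 2], "dr": [0, 0, 0]}
    - {"travel": [0, 0, 1.5], "dr": [0, 0, 0]}
    - {"travel": [0, 0, 1], "dr": [0, 0, 0]}
    - {"travel": [0, 0, 0.5], "dr": [0, 0, 0]}
    - {"travel": [0, 0, 0], "dr": [0, 0, 0]}

```text
clock: 17.05
tool_pos: [0.5405, -0.1438, 0.0466]
eef_rot: [-0.001, 0.789, 0.614, -0.001]
ft_force: [-0.3, -0.1, 0.5]
grip_width: 0.0341
grip_force: 0.0
```

Call:
play_rows:
  series:
    - {"travel": [0, 0, 0], "dr": [0, 0, 0]}
    - {"travel": [0, 0, 0], "dr": [0, 0, 0]}
    - {"travel": [0, 0, 0], "dr": [0, 0, 0]}
    - {"travel": [0, 0, 0], "dr": [0, 0, 0]}
    - {"travel": [0, 0, 0], "dr": [0, 0, 0]}
  grip: 1
  grip_force: 90

```text
clock: 17.55
tool_pos: [0.5419, -0.1442, 0.0484]
eef_rot: [0.0, 0.789, 0.614, 0.0]
ft_force: [-0.3, 1.1, 2.2]
grip_width: 0.0142
grip_force: 88.0
```

```bash
python3 st.py
```

```text
z 0.0484 hook rel hole along 0.0950 lat 0.0008 f along 0.9 lat -0.5 z 2.2 [-0.03  0.12 -0.05]
shift cm [-9.5  -0.08 -2.02] turn deg [ 0.07  0.   -0.03] tool x axis [ 0.246  0.969 -0.   ]
```

Gripped 129 mm from the hook. I stretch level first, which pulls the hook against the hole edge and the plate towards home.

Call:
play_rows:
  series:
    - {"travel": [0.2, 0, 0], "dr": [0, 0, 0]}
    - {"travel": [0.2, 0, 0], "dr": [0, 0, 0]}
    - {"travel": [0.2, 0, 0], "dr": [0, 0, 0]}
    - {"travel": [0.2, 0, 0], "dr": [0, 0, 0]}
    - {"travel": [0, 0, 0], "dr": [0, 0, 0]}

```text
clock: 18.05
tool_pos: [0.5439, -0.1367, 0.0482]
eef_rot: [0.001, 0.789, 0.614, 0.0]
ft_force: [-0.6, -4.9, 3.8]
grip_width: 0.0138
grip_force: 88.2
```

```bash
python3 st.py
```

```text
z 0.0482 hook rel hole along 0.1029 lat 0.0009 f along -4.9 lat 0.6 z 3.8 [-0.92  0.15 -0.03]
shift cm [-10.29  -0.09  -2.03] turn deg [ 0.07  0.04 -0.01] tool x axis [ 0.246  0.969 -0.001]
```

Call:
play_rows:
  series:
    - {"travel": [0.2, 0, 0], "dr": [0, 0, 0]}
    - {"travel": [0.2, 0, 0], "dr": [0, 0, 0]}
    - {"travel": [0.2, 0, 0], "dr": [0, 0, 0]}
    - {"travel": [0.2, 0, 0], "dr": [0, 0, 0]}
    - {"travel": [0, 0, 0], "dr": [0, 0, 0]}

```text
clock: 18.55
tool_pos: [0.5457, -0.1293, 0.0483]
eef_rot: [0.001, 0.789, 0.614, -0.0]
ft_force: [-1.4, -5.8, 4.3]
grip_width: 0.0142
grip_force: 88.4
```

```bash
python3 st.py; cat > tl.py <<'E'
from rel import *
import sys
# args: hook along (m, rel. hole estimate), D hook->block gripped point (m), tilt deg
a,D,t=float(sys.argv[1]),float(sys.argv[2]),float(sys.argv[3]); th=np.radians(t)
e=np.array([.2455,.9694,0]); h=np.array([.5094,-.2691,0]); l=np.array([.9694,-.2455,0])
x=e*np.cos(th)+np.array([0,0,np.sin(th)]); z=e*np.sin(th)-np.array([0,0,np.cos(th)])
H=h+a*e+.0008*l+[0,0,.063]; B=H+D*x
s=sense(); R,p=tool(); M=R.as_matrix(); b=p-M[:,2]*.0146; eye=b+M[:,0]*.032
print("now block along %.4f lat %.4f z %.4f eye along %.4f z %.4f tilt %.2f"%((b-h)@e,(b-h)@l,b[2],(eye-h)@e,eye[2],np.degrees(np.arcsin(M[2,0]))),"F along %.1f lat %.1f z %.1f"%(s["ft_force"]@e,s["ft_force"]@l,s["ft_force"][2]))
togo(B+z*.0146,-.248,t)
E
python3 tl.py .007 .139 6
```

```text
z 0.0483 hook rel hole along 0.1104 lat 0.0009 f along -6.0 lat 0.1 z 4.3 [-0.91  0.25  0.02]
shift cm [-11.04  -0.08  -2.01] turn deg [ 0.06  0.07 -0.01] tool x axis [ 0.246  0.969 -0.001]
now block along 0.1444 lat 0.0009 z 0.0629 eye along 0.1764 z 0.0629 tilt -0.07 F along -6.0 lat 0.1 z 4.3
shift cm [ 0.23 -0.01 -1.47] turn deg [ 0.06  6.07 -0.01] tool x axis [ 0.246  0.969 -0.001]
```

Call:
play_rows:
  series:
    - {"travel": [0.02, 0, -0.29], "dr": [0, 1.2, 0]}
    - {"travel": [0.02, 0, -0.29], "dr": [0, 1.2, 0]}
    - {"travel": [0.03, 0, -0.29], "dr": [0, 1.2, 0]}
    - {"travel": [0.03, 0, -0.29], "dr": [0, 1.2, 0]}
    - {"travel": [0.04, 0, -0.29], "dr": [0, 1.2, 0]}

```text
clock: 19.05
tool_pos: [0.5454, -0.1282, 0.0619]
eef_rot: [-0.032, 0.788, 0.613, 0.041]
ft_force: [0.1, -4.1, -0.1]
grip_width: 0.0141
grip_force: 87.8
```

Call:
play_rows:
  series:
    - {"travel": [0, 0, 0], "dr": [0, 0, 0]}
    - {"travel": [0, 0, 0], "dr": [0, 0, 0]}

```text
clock: 19.25
tool_pos: [0.5454, -0.1285, 0.0618]
eef_rot: [-0.032, 0.788, 0.613, 0.041]
ft_force: [0.6, -5.2, 0.1]
grip_width: 0.0143
grip_force: 87.8
```

```bash
python3 tl.py .0115 .1563 6
```

```text
now block along 0.1437 lat 0.0004 z 0.0763 eye along 0.1755 z 0.0797 tilt 5.95 F along -4.9 lat 1.8 z 0.1
shift cm [ 2.35  0.04 -0.06] turn deg [ 0.02  0.05 -0.03] tool x axis [0.245 0.964 0.104]
```

Call:
play_rows:
  series:
    - {"travel": [0.25, 0, 0], "dr": [0, 0, 0]}
    - {"travel": [0.25, 0, 0], "dr": [0, 0, 0]}
    - {"travel": [0.25, 0, 0], "dr": [0, 0, 0]}
    - {"travel": [0.25, 0, 0], "dr": [0, 0, 0]}
    - {"travel": [0, 0, 0], "dr": [0, 0, 0]}

```text
clock: 19.75
tool_pos: [0.5478, -0.1187, 0.0627]
eef_rot: [-0.032, 0.788, 0.614, 0.041]
ft_force: [-0.2, -6.9, -1.7]
grip_width: 0.0143
grip_force: 87.8
```

```bash
python3 tl.py .0115 .1563 6
```

```text
now block along 0.1537 lat 0.0003 z 0.0772 eye along 0.1856 z 0.0805 tilt 5.91 F along -6.7 lat 1.5 z -1.7
shift cm [ 1.34  0.05 -0.08] turn deg [0.   0.09 0.03] tool x axis [0.244 0.964 0.103]
```

Call:
play_rows:
  series:
    - {"travel": [0.25, 0, 0], "dr": [0, 0, 0]}
    - {"travel": [0.25, 0, 0], "dr": [0, 0, 0]}
    - {"travel": [0.25, 0, 0], "dr": [0, 0, 0]}
    - {"travel": [0.25, 0, 0], "dr": [0, 0, 0]}
    - {"travel": [0, 0, 0], "dr": [0, 0, 0]}

```text
clock: 20.25
tool_pos: [0.55, -0.1096, 0.0636]
eef_rot: [-0.031, 0.788, 0.614, 0.04]
ft_force: [-0.7, -8.8, -1.4]
grip_width: 0.014
grip_force: 87.8
```

```bash
python3 tl.py .0115 .1563 6; python3 - <<'E'
from rel import *
R,p=tool(); M=R.as_matrix(); eye=p-M[:,2]*.0146+M[:,0]*.032; print("eye",eye)
o=[]
for c,x,y in(("scene",270,215),("top",300,185)):
    r=camera(c); print(c,"eye pred",proj(eye,r)[0].round(1),"post head pred",proj([.5585,-.0749,.073],r)[0].round(1))
    o.append(cv2.convertScaleAbs(cv2.resize(r["pixels"][y:y+50,x:x+50,::-1],None,fx=8,fy=8,interpolation=cv2.INTER_CUBIC),alpha=1.3))
cv2.imwrite("pics/over.png",np.hstack(o))
E
```

```text
now block along 0.1631 lat 0.0002 z 0.0781 eye along 0.1950 z 0.0814 tilt 5.86 F along -8.7 lat 1.5 z -1.4
shift cm [ 0.4   0.06 -0.09] turn deg [-0.01  0.14  0.04] tool x axis [0.243 0.965 0.102]
eye [ 0.55741086 -0.08013648  0.0813564 ]
scene eye pred [292.5 240.2] post head pred [293.4 243.7]
top eye pred [331.2 207. ] post head pred [328.6 206.9]
```

View pics/over.png

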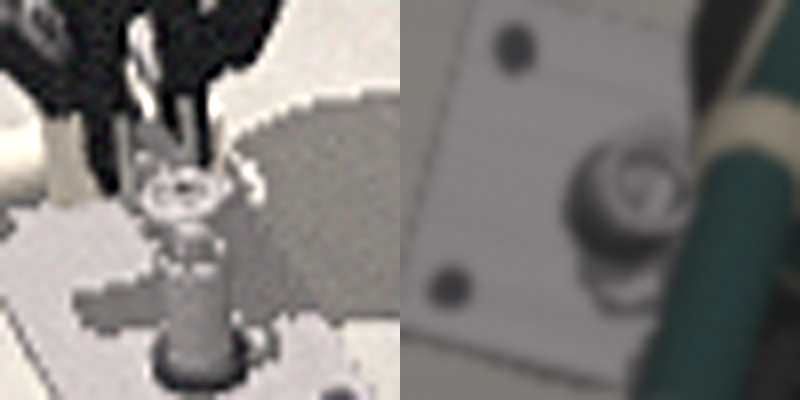

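The scene crop shows the ring at (183,190), above and just short of the post head at (195,240). The tension (about 8.6 N) fits the plate being home. I go about 4.5 mm further, then lower by feel.

Call:
play_rows:
  series:
    - {"travel": [0.25, 0, 0], "dr": [0, 0, 0]}
    - {"travel": [0.22, 0, 0], "dr": [0, 0, 0]}
    - {"travel": [0, 0, 0], "dr": [0, 0, 0]}
    - {"travel": [0, 0, 0], "dr": [0, 0, 0]}

```text
clock: 20.75
tool_pos: [0.551, -0.1054, 0.0639]
eef_rot: [-0.031, 0.788, 0.614, 0.04]
ft_force: [-0.7, -8.7, -2.1]
grip_width: 0.014
grip_force: 87.8
```

```bash
python3 tl.py .0115 .1565 4.5
```

```text
now block along 0.1674 lat 0.0001 z 0.0785 eye along 0.1992 z 0.0817 tilt 5.83 F along -8.6 lat 1.4 z -2.1
shift cm [-0.05  0.07  0.32] turn deg [-0.01 -1.33  0.04] tool x axis [0.243 0.965 0.102]
```

Call:
play_rows:
  series:
    - {"travel": [-0.02, 0, 0.14], "dr": [0, -0.5, 0]}
    - {"travel": [-0.02, 0, 0.14], "dr": [0, -0.5, 0]}
    - {"travel": [0, 0, 0], "dr": [0, 0, 0]}
    - {"travel": [0, 0, 0], "dr": [0, 0, 0]}

```text
clock: 21.15
tool_pos: [0.5509, -0.1055, 0.0611]
eef_rot: [-0.026, 0.788, 0.614, 0.033]
ft_force: [-0.9, -9.1, -1.7]
grip_width: 0.0141
grip_force: 87.8
```

```bash
python3 tl.py .0115 .1565 4
```

```text
now block along 0.1675 lat 0.0001 z 0.0757 eye along 0.1994 z 0.0784 tilt 4.83 F along -9.0 lat 1.4 z -1.7
shift cm [-0.02  0.07  0.17] turn deg [-0.02 -0.83  0.04] tool x axis [0.244 0.966 0.084]
```

Call:
play_rows:
  series:
    - {"travel": [-0.02, 0, 0.14], "dr": [0, -0.5, 0]}
    - {"travel": [-0.02, 0, 0.07], "dr": [0, -0.25, 0]}
    - {"travel": [0, 0, 0], "dr": [0, 0, 0]}

```text
clock: 21.45
tool_pos: [0.5508, -0.1058, 0.059]
eef_rot: [-0.022, 0.788, 0.614, 0.028]
ft_force: [-0.7, -10.2, -1.3]
grip_width: 0.0142
grip_force: 87.8
```

Call:
play_rows:
  series:
    - {"travel": [-0.01, 0, 0.07], "dr": [0, -0.25, 0]}
    - {"travel": [-0.01, 0, 0.07], "dr": [0, -0.25, 0]}
    - {"travel": [0, 0, 0], "dr": [0, 0, 0]}

```text
clock: 21.75
tool_pos: [0.5508, -0.1059, 0.0576]
eef_rot: [-0.019, 0.789, 0.614, 0.025]
ft_force: [-1.3, -9.1, -0.8]
grip_width: 0.0144
grip_force: 87.8
```

```bash
python3 tl.py .0115 .1565 3
```

```text
now block along 0.1675 lat 0.0001 z 0.0722 eye along 0.1994 z 0.0742 tilt 3.58 F along -9.1 lat 1.0 z -0.8
shift cm [0.01 0.07 0.1 ] turn deg [-0.02 -0.58  0.05] tool x axis [0.244 0.968 0.062]
```

Call:
play_rows:
  series:
    - {"travel": [-0.01, 0, 0.07], "dr": [0, -0.25, 0]}
    - {"travel": [-0.01, 0, 0.07], "dr": [0, -0.25, 0]}
    - {"travel": [0, 0, 0], "dr": [0, 0, 0]}

```text
clock: 22.05
tool_pos: [0.5508, -0.106, 0.0562]
eef_rot: [-0.017, 0.789, 0.614, 0.021]
ft_force: [-1.0, -9.6, -0.1]
grip_width: 0.0141
grip_force: 87.9
```

Call:
play_rows:
  series:
    - {"travel": [-0.01, 0, 0.07], "dr": [0, -0.25, 0]}
    - {"travel": [-0.01, 0, 0.07], "dr": [0, -0.25, 0]}
    - {"travel": [0, 0, 0], "dr": [0, 0, 0]}

```text
clock: 22.35
tool_pos: [0.5508, -0.1061, 0.0549]
eef_rot: [-0.014, 0.789, 0.614, 0.018]
ft_force: [-1.2, -9.5, 0.3]
grip_width: 0.0141
grip_force: 87.9
```

```bash
python3 tl.py .0115 .1565 0.5
```

```text
now block along 0.1676 lat 0.0001 z 0.0695 eye along 0.1995 z 0.0709 tilt 2.59 F along -9.5 lat 1.2 z 0.3
shift cm [-0.03  0.07  0.51] turn deg [-0.03 -2.09  0.05] tool x axis [0.244 0.969 0.045]
```

Call:
play_rows:
  series:
    - {"travel": [0, 0, 0.07], "dr": [0, -0.25, 0]}
    - {"travel": [-0.01, 0, 0.07], "dr": [0, -0.25, 0]}
    - {"travel": [0, 0, 0.07], "dr": [0, -0.25, 0]}
    - {"travel": [0, 0, 0], "dr": [0, 0, 0]}

```text
clock: 22.75
tool_pos: [0.5508, -0.106, 0.0528]
eef_rot: [-0.01, 0.789, 0.615, 0.012]
ft_force: [-1.3, -10.0, -0.5]
grip_width: 0.0143
grip_force: 87.9
```

```bash
python3 tl.py .0115 .1565 0.5
```

```text
now block along 0.1678 lat 0.0001 z 0.0674 eye along 0.1997 z 0.0684 tilt 1.83 F along -10.0 lat 1.2 z -0.5
shift cm [-0.02  0.07  0.31] turn deg [-0.03 -1.33  0.05] tool x axis [0.244 0.969 0.032]
```

Call:
play_rows:
  series:
    - {"travel": [0, 0, 0.07], "dr": [0, -0.25, 0]}
    - {"travel": [-0.01, 0, 0.07], "dr": [0, -0.25, 0]}
    - {"travel": [0, 0, 0.07], "dr": [0, -0.25, 0]}
    - {"travel": [0, 0, 0], "dr": [0, 0, 0]}

```text
clock: 23.15
tool_pos: [0.5507, -0.1061, 0.0508]
eef_rot: [-0.006, 0.789, 0.615, 0.007]
ft_force: [-1.3, -8.9, 0.5]
grip_width: 0.0143
grip_force: 87.9
```

```bash
python3 tl.py .0115 .1565 0.5
```

```text
now block along 0.1679 lat 0.0001 z 0.0654 eye along 0.1999 z 0.0660 tilt 1.09 F along -9.0 lat 1.0 z 0.5
shift cm [-0.01  0.08  0.1 ] turn deg [-0.03 -0.59  0.05] tool x axis [0.245 0.969 0.019]
```

Call:
play_rows:
  series:
    - {"travel": [0, 0, 0.07], "dr": [0, -0.25, 0]}
    - {"travel": [0, 0, 0.06], "dr": [0, -0.25, 0]}
    - {"travel": [0, 0, 0.04], "dr": [0, 0, 0]}
    - {"travel": [0, 0, 0], "dr": [0, 0, 0]}

```text
clock: 23.55
tool_pos: [0.5508, -0.1061, 0.0492]
eef_rot: [-0.003, 0.789, 0.615, 0.004]
ft_force: [-0.5, -9.8, 0.4]
grip_width: 0.0141
grip_force: 87.9
```

```bash
python3 tl.py .0115 .1565 0.5
```

```text
now block along 0.1680 lat 0.0001 z 0.0638 eye along 0.2000 z 0.0641 tilt 0.59 F along -9.6 lat 1.9 z 0.4
shift cm [-0.    0.07 -0.06] turn deg [-0.03 -0.09  0.05] tool x axis [0.245 0.97  0.01 ]
```

Call:
play_rows:
  series:
    - {"travel": [-0.15, 0, 0], "dr": [0, 0, 0]}
    - {"travel": [-0.15, 0, 0], "dr": [0, 0, 0]}
    - {"travel": [-0.1, 0, 0], "dr": [0, 0, 0]}
    - {"travel": [0, 0, 0], "dr": [0, 0, 0]}

```text
clock: 23.95
tool_pos: [0.5499, -0.1099, 0.0492]
eef_rot: [-0.003, 0.789, 0.614, 0.004]
ft_force: [-1.0, -8.8, -0.2]
grip_width: 0.014
grip_force: 87.9
```

```bash
python3 tl.py .0115 .1565 0.5
```

```text
now block along 0.1641 lat 0.0002 z 0.0638 eye along 0.1961 z 0.0642 tilt 0.61 F along -8.7 lat 1.2 z -0.2
shift cm [ 0.39  0.07 -0.05] turn deg [-0.02 -0.11  0.03] tool x axis [0.245 0.969 0.011]
```

Call:
play_rows:
  series:
    - {"travel": [-0.1, 0, 0], "dr": [0, 0, 0]}
    - {"travel": [-0.1, 0, 0], "dr": [0, 0, 0]}
    - {"travel": [0, 0, 0], "dr": [0, 0, 0]}

```text
clock: 24.25
tool_pos: [0.5495, -0.1115, 0.0492]
eef_rot: [-0.004, 0.789, 0.614, 0.004]
ft_force: [-1.2, -7.8, 0.3]
grip_width: 0.0143
grip_force: 87.9
```

Call:
play_rows:
  series:
    - {"travel": [-0.05, 0, 0], "dr": [0, 0, 0]}
    - {"travel": [-0.05, 0, 0], "dr": [0, 0, 0]}
    - {"travel": [0, 0, 0], "dr": [0, 0, 0]}

```text
clock: 24.55
tool_pos: [0.5495, -0.1117, 0.0493]
eef_rot: [-0.004, 0.789, 0.614, 0.005]
ft_force: [0.2, -4.7, 0.3]
grip_width: 0.0142
grip_force: 87.9
```

```bash
python3 tl.py .0115 .1565 0.5
```

```text
now block along 0.1622 lat 0.0002 z 0.0639 eye along 0.1942 z 0.0643 tilt 0.71 F along -4.6 lat 1.3 z 0.3
shift cm [ 0.57  0.06 -0.04] turn deg [-0.02 -0.21 -0.  ] tool x axis [0.245 0.969 0.012]
```

The eye bears on the neck: the force now drops sharply as I ease back. I take the remaining load off, release and back away.

Call:
play_rows:
  series:
    - {"travel": [-0.08, 0, 0], "dr": [0, 0, 0]}
    - {"travel": [-0.06, 0, 0], "dr": [0, 0, 0]}
    - {"travel": [0, 0, 0], "dr": [0, 0, 0]}

```text
clock: 24.85
tool_pos: [0.5493, -0.112, 0.0493]
eef_rot: [-0.004, 0.789, 0.614, 0.006]
ft_force: [2.8, 0.3, -2.7]
grip_width: 0.0141
grip_force: 87.8
```

Call:
play_rows:
  series:
    - {"travel": [0, 0, 0], "dr": [0, 0, 0]}
    - {"travel": [0, 0, 0], "dr": [0, 0, 0]}
    - {"travel": [0, 0, 0], "dr": [0, 0, 0]}
    - {"travel": [0, 0, 0], "dr": [0, 0, 0]}
  grip: 0.6

```text
clock: 25.25
tool_pos: [0.5492, -0.1127, 0.0497]
eef_rot: [-0.004, 0.789, 0.614, 0.005]
ft_force: [0.2, 0.2, 0.3]
grip_width: 0.034
grip_force: 0.0
```

Call:
play_rows:
  series:
    - {"travel": [0, 0, -0.3], "dr": [0, 0, 0]}
    - {"travel": [0, 0, -0.7], "dr": [0, 0, 0]}
    - {"travel": [0, 0, -1.5], "dr": [0, 0, 0]}
    - {"travel": [0, 0, -2.5], "dr": [0, 0, 0]}
    - {"travel": [0, 0, -2.5], "dr": [0, 0, 0]}

```text
clock: 25.75
tool_pos: [0.5491, -0.1138, 0.1264]
eef_rot: [-0.004, 0.789, 0.614, 0.005]
ft_force: [0.3, -0.3, -0.3]
grip_width: 0.0345
grip_force: 0.0
```

Call:
play_rows:
  series:
    - {"travel": [3, 0, -3], "dr": [0, 0, 0]}
    - {"travel": [4, 0, -3], "dr": [0, 0, 0]}
    - {"travel": [4, 0, -3], "dr": [0, 0, 0]}
    - {"travel": [4, 0, -3], "dr": [0, 0, 0]}
    - {"travel": [4, 0, 0], "dr": [0, 0, 0]}

```text
clock: 26.25
tool_pos: [0.599, 0.0705, 0.2554]
eef_rot: [-0.001, 0.789, 0.614, 0.01]
ft_force: [0.4, -0.2, 1.3]
grip_width: 0.0342
grip_force: 0.0
```

Call:
play_rows:
  series:
    - {"travel": [4, 0, 0], "dr": [0, 0, 0]}
    - {"travel": [4, 0, 0], "dr": [0, 0, 0]}
    - {"travel": [4, 0, 0], "dr": [0, 0, 0]}
    - {"travel": [0, 0, 0], "dr": [0, 0, 0]}
    - {"travel": [0, 0, 0], "dr": [0, 0, 0]}

```text
clock: 26.75
tool_pos: [0.625, 0.186, 0.2499]
eef_rot: [-0.004, 0.789, 0.615, 0.005]
ft_force: [0.2, -0.8, 0.0]
grip_width: 0.0339
grip_force: 0.0
```

```bash
python3 - <<'E'
from rel import *
o=[]
e=np.array([.2455,.9694,0]); h=np.array([.5094,-.2691,0])
for c,x,y in(("scene",255,190),("top",318,190)):
    r=camera(c)
    for n,d,z in(("hook_bend",.0115,.063),("hook_block",.0455,.063),("eye_block",.163,.063),("eye",.194,.064),("post_neck",.2,.064)):
        u=proj(h+d*e+[0,0,z],r)[0]
        print(c,n,u.round(1),[(round(k["score"],2),(np.array(k["uv"])-u).round(1).tolist()) for k in landmark_of(n,c) if np.hypot(*(np.array(k["uv"])-u))<12])
    if c=="scene": a=cv2.resize(r["pixels"][y:y+75,x:x+60,::-1],None,fx=7,fy=7,interpolation=cv2.INTER_CUBIC)[:480,:330]; o.append(a)
    else: a=cv2.resize(r["pixels"][190:250,310:430,::-1],None,fx=6,fy=6,interpolation=cv2.INTER_CUBIC); a=cv2.resize(a,(470,235)); o.append(np.vstack([a,np.zeros((245,470,3),np.uint8)]))
cv2.imwrite("pics/fin.png",cv2.convertScaleAbs(np.hstack(o),alpha=1.4)); s=sense(); print(s["tool_pos"],s["ft_force"])
E
```

```text
scene hook_bend [271.1 210.6] [(0.67, [2.0, -1.8]), (0.65, [0.4, 6.4])]
scene hook_block [274.8 216.6] [(0.58, [-1.0, 0.7])]
scene eye_block [288.8 238.9] []
scene eye [292.8 245. ] [(0.62, [1.0, 0.2])]
scene post_neck [293.5 246.2] [(0.67, [2.4, -1.2])]
top hook_bend [413.5 229.4] [(0.64, [-1.3, -0.6])]
top hook_block [398.3 225.4] [(0.98, [-0.2, 0.5])]
top eye_block [345.3 211.7] [(0.53, [1.6, -2.2])]
top eye [331.4 208. ] [(0.5, [-0.8, -0.8])]
top post_neck [328.6 207.3] [(0.92, [1.7, 0.2])]
[0.62495741 0.18484773 0.24877418] [-0.03926464 -0.56716882 -0.01557948]
```

View pics/fin.png

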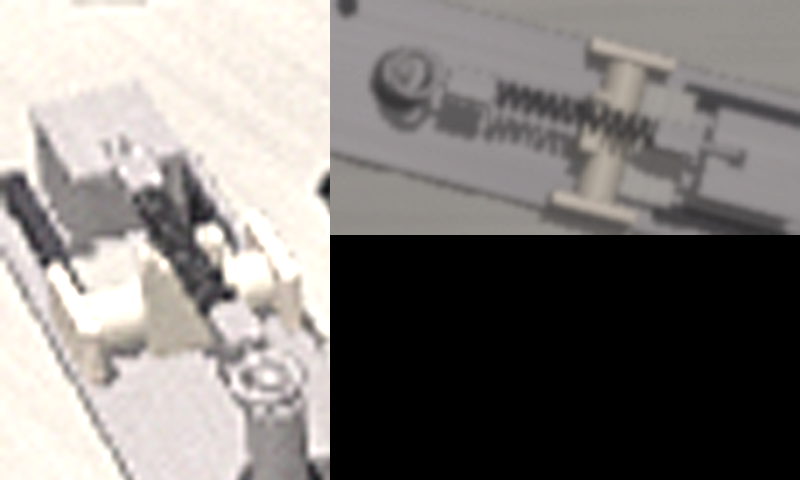

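The spring is stretched from the hole (top panel 740,157) to the post (405,68), with the ring round the post in both views. The blade is against the roller and the robot is clear, so I hand in.

```bash
python3 -c "
from workcell import *
print(sign_off())"
```

```text
the job is handed in; nothing more can be done
None
```

The job is handed in at about 27 s: the hook is home in the plate, the eye is under the post's head and the plate looks drawn home with the robot clear; the interface returned no verdict.

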